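# Clear the kiln shelf and lay out the test tiles

### The arm

A 6-joint arm with a two-finger parallel gripper is mounted at the origin on a cart in front of the work surface, level with it; the furniture and walls round the work are solid. World frame = base frame: x ahead of the robot, y to its left, z up, the work surface at z = 0. Lengths are in m, angles in rad, forces in N, time in s.
With the tool pointing down it reaches from about 0.4 to 0.925 m from the base axis. Payload 3.4 kg.
Tool frame: the origin (TCP) lies on the centre line of the jaws, within the pads' length; the fingertips stand 17 mm ahead of it and the grasp point (between the pads) lies 2 mm behind it (arm.nose_length is the distance from the TCP to the fingertips, in m); z points along the fingers, y is the line along which they close (so a half turn about z gives the same grasp; the last joint's range is limited). The gripper opens to 85 mm and grips with 20 to 120 N. Pads are 22 mm wide; open, the fingers measure 114 mm over their backs; the gripper's body (76 mm by 85 mm) begins 54 mm behind the grasp point. The pads swing forward as they close: fully open they stand 13 mm farther back than shut.
Start: joints at [1.121, 0.307, 1.506, -0, 1.328, -0.073], TCP at [0.211, 0.535, 0.248] pointing down, gripper open.
Joint ranges: [-3.12, 3.12], [-1.05, 2.28], [0.14, 2.33], [-1.42, 4.57], [0.1, 2.73], [-2.68, 2.68]. Speed limits (rad/s): [2.57, 2.57, 3.14, 3.14, 3.14, 3.14].

### API

Orientations are given as [roll, pitch, yaw] about the fixed x, y, z axes, in that order (R = Rz(yaw) Ry(pitch) Rx(roll)).
In Python, from rig import arm gives the robot as it stands.
- The arm moves only by the tool jog_arm, never from a script. Its argument "moves" is a list that holds one entry, the list of rows, each a list of 6 numbers: the shift along the tool's x, y, z in mm, then the turn, a rotation vector about the tool's x, y, z in rad. A call has 1 to 8 rows; each row shifts and turns the commanded pose from where the row before left it, along the tool's axes as they then stand; what a row does not reach is not made up. A row lasts 1/8 s, in which the tool goes at most 62.5 mm and 10.7 degrees, less where a joint would pass 70% of its speed; a pose out of reach is approached as far as the arm can. A call with a gripper value outside its range is refused whole. "grip" is the opening, from 0 (shut) to 1 (fully open), set as the call begins (left out, the last holds). The fingers move at their own pace and stop on an object; the grip force is fixed at half the most. Time passes only in rows, so rows that do not move let the fingers close. It gives the time, the measured TCP pose, the force, the opening and the grip force at its end, in the units of the state.
- arm.get_obs(): the state, without advancing time (a new reading comes with each control period).
- arm.read_camera(name): name is "scene" or "top" or "wrist"; returns a dict with "color" (384x512x3 uint8, red, green, blue), "depth" (384x512 float32, m along the optical axis (not along the pixel's ray), 0 where there is no reading), "fov_y" (degrees; the focal length in pixels is half the picture's height over the tangent of half this angle, whatever the lens; pixels are square), "cx", "cy" (the principal point, pixels), "T" (4x4, takes a point from camera to world coordinates). Camera axes: x right, y up, looking along -z (the intrinsics and any distortion apply to the point x, -y, -z); pixel columns grow to the right and rows downward; lengths in m; the calibration is good to about 2 mm. A picture is of the moment at which its call begins.
- arm.finish_job(): hands the job in; it is judged then, once.
The state is a dict: "time_s": time; "joints": joint angles; "qd": joint speeds; "effort": joint torques, N m; "eef_pos": TCP position; "ee_rot": TCP orientation; "contact_force": force on the tool from outside, world axes, zero at the start; "ft_torque": the same for the moment, N m; "finger_gap": opening from 0.0 (shut) to 1.0 (fully open); "gripper_force": force on a finger pad.
Only numpy, scipy, OpenCV 4.12 (cv2) and the standard library are available. Lean on these libraries where they do the work, as an engineer would, in place of code of your own. Each camera call takes 0.05 s, during which the arm holds its last target. There are 200 camera calls.

### The job

With the scraper block, wipe all the dry clay curls off the dark kiln shelf into the red waste tray behind it, without picking them off the shelf with the fingers, and stand the scraper back upright on the bench clear of the tray. Once the shelf is clean, take any tile that already lies on the dispenser's tongue, then use its pusher to bring out the tiles one after another from the bottom of the stack until it is empty, and lay every tile flat and wholly on the kiln shelf, none touching another. Leave the bowl, the mug and the red-capped jar where they are.

Things in the scene. Friction and masses are not known exactly. Their poses are not given: they have to be found in the camera images.
- kiln_shelf: dark grey kiln shelf, fixed, a level slab 170 (x) by 240 (y) by 12 mm on four props; its flat top is 58 mm above the bench. Origin: on the bench under the slab's middle. +x points to the long edge over the waste tray (the far edge).
- waste_tray: red open tray of shavings, 185 by 255 by 42 mm, fixed, its near rim tucked 20 mm under the kiln shelf's +x edge, long side along that edge, axes parallel to the shelf's. Origin: underside centre. Inside 156 (x) by 226 (y) mm, floor 3 mm up.
- scraper: loose wooden scraper block that stands on its rubber sole, 62 mm tall in all, 0.25 kg: sole 44 (x) by 120 (y) mm and 20 mm high, on it a darker upright handle 26 (x) by 70 (y) mm that reaches to the top. Origin: half-way up, 31 mm above the sole's underside. z up through the handle; wipe with its long side, along its x.
- dispenser: blue fixed tile dispenser (gravity magazine), 315 mm long, 91 mm high; clear walls, a front window slot and a bar on top hold the flat stack of tiles, lengthwise along x, over the origin (on the bench under the stack's middle). +x: the way the pusher moves and the bottom tile comes out. The tile floor is 22 mm up; a tongue as high, 26 mm wide, runs out in front to x = 129 mm, with a 5 mm lip.
- pusher (a joint): travel of the dispenser's pusher in m: 0 at rest, 0.09 fully forward. Its flat blade drives the bottom tile right out on to the tongue; a spring (5 N at rest, 6 N forward) takes the pusher back when let go, and then the stack drops one tile. Takes up to about 10 N.
- pusher_grip (a point): on the pusher's black upright grip (yellow band), 22 mm along the dispenser's x by 24 mm across, from 30 to 85 mm above the bench; this point is on its axis 70 mm above the bench and moves with the pusher. It stands behind the stack, 25 mm clear of it when fully forward.
- outlet (a point): fixed point in the dispenser: where the centre of a tile lies on the tongue after a full push (28 mm above the bench, tile lengthwise along the dispenser's x, 16 mm clear of the stack walls; the sides overhang the tongue by 9 mm and can be gripped across the 44 mm).
- tile_1: loose pale green glazed test tile with a bare cream end, 64 (x) by 44 (y) by 12 (z) mm, 50 g; in the dispenser's stack at the start, numbered from the bottom. Origin: its centre.
- tile_2: loose dark blue glazed test tile with a bare cream end, 64 (x) by 44 (y) by 12 (z) mm, 50 g; in the dispenser's stack at the start, numbered from the bottom. Origin: its centre.
- tile_3: loose rust red glazed test tile with a bare cream end, 64 (x) by 44 (y) by 12 (z) mm, 50 g; in the dispenser's stack at the start, numbered from the bottom. Origin: its centre.
- tile_4: loose honey yellow glazed test tile with a bare cream end, 64 (x) by 44 (y) by 12 (z) mm, 50 g; in the dispenser's stack at the start, numbered from the bottom, may be absent. Origin: its centre.
- tile_5: loose black glazed test tile with a bare cream end, 64 (x) by 44 (y) by 12 (z) mm, 50 g; already out on the dispenser's tongue at the start, may be absent. Origin: its centre.
- chip_1: loose curl of dry pale clay on the kiln shelf, about 19 (x) by 45 (y) by 9 mm, 12 g; may be absent. Origin: its underside, middle.
- chip_2: loose curl of dry pale clay on the kiln shelf, about 19 (x) by 45 (y) by 9 mm, 12 g; may be absent. Origin: its underside, middle.
- chip_3: loose curl of dry pale clay on the kiln shelf, about 19 (x) by 45 (y) by 9 mm, 12 g; may be absent. Origin: its underside, middle.
- chip_4: loose curl of dry pale clay on the kiln shelf, about 19 (x) by 45 (y) by 9 mm, 12 g; may be absent. Origin: its underside, middle.
- celadon_bowl: bystander: loose pale green bowl, 120 mm wide, 58 mm high. Origin: underside centre.
- mug_cream: bystander: loose cream mug, 75 by 110 by 118 mm. Origin: underside centre.
- red_cap_jar: bystander: loose jar with a red cap, 76 mm wide, 99 mm high. Origin: underside centre.
Things that resemble listed ones, but are neither listed nor needed, are in the scene too. What is shaped like the tile_3 but orange is not meant.

How it is judged:
By the outcome, as a careful person would: the job done as asked, in the order asked, and still so for the second after the job is handed in, with the robot touching nothing.
Of chip_1, chip_2, chip_3, chip_4 only 2 to 4 are there at a start; the rules pass over those that are not, and their reading is None.
Of tile_4, tile_5 only 1 to 2 are there at a start; the rules pass over those that are not, and their reading is None.
At some moment in a run one of scraper may be knocked a few centimetres aside while the robot is not near it.
Once in a run the grip may slacken for a moment while it holds something.
It also fails if it takes over 208 s, if anything falls off the work surface, if the arm or the gripper's body presses on something with over 40 N, if the wrist force passes 120 N, or if a joint passes its speed limit or range.

## Working session

There is one attempt and no reset: what is moved stays moved. The work goes in short steps, Python scripts to look and compute and a tool call to move; the robot and the scene stay as the last step left them, time stands still between calls to the robot, and variables do not carry over. Pictures are saved under pics/ and viewed, at most 14 in all, crops included, and the job is handed in when it is done.

Besides the shell and the picture viewer there is one more tool, called after ">>>" as name(argument=value, ...) on one line, values as JSON. jog_arm: Moves the arm, as the interface text tells. Its arguments: {"type":"object","properties":{"moves":{"type":"array"},"grip":{"type":"number"}},"required":["moves"]}

```bash
mkdir -p pics; ls
cat > h.py <<'E'
import numpy as np, cv2
from rig import arm
def cam(n):
    c=arm.read_camera(n); c['f']=192/np.tan(np.radians(c['fov_y'])/2); return c
def save(c,name,s=1.5): cv2.imwrite('pics/'+name,cv2.resize(c['color'][:,:,::-1],None,fx=s,fy=s))
def ray(c,u,v):
    d=np.array([(u-c['cx'])/c['f'],-(v-c['cy'])/c['f'],-1.]); return c['T'][:3,3],c['T'][:3,:3]@d
def onz(c,u,v,z):
    o,d=ray(c,u,v); return o+d*(z-o[2])/d[2]
def pts(c):
    v,u=np.mgrid[0:384,0:512]; D=c['depth']
    P=np.stack([(u-c['cx'])/c['f']*D,-(v-c['cy'])/c['f']*D,-D],-1)
    return P@c['T'][:3,:3].T+c['T'][:3,3]
E
python3 - <<'E'
from h import *
for n in('top','scene'):
    c=cam(n); save(c,n+'0.png'); print(n,{k:(v if np.ndim(v)<2 else 0) for k,v in c.items()}); print(c['T'].round(3))
    np.savez(n+'0.npz',**c)
print(arm.get_obs(), arm.nose_length)
E
```

```text
pics
top {'color': 0, 'depth': 0, 'fov_y': 43.89100425303344, 'cx': 256.97653136404404, 'cy': 191.340780328889, 'T': 0, 'f': np.float64(476.52113679985206)}
[[ 0.01   0.994 -0.106  0.416]
 [-1.     0.01   0.006  0.127]
 [ 0.007  0.106  0.994  1.447]
 [ 0.     0.     0.     1.   ]]
scene {'color': 0, 'depth': 0, 'fov_y': 54.59197270099836, 'cx': 251.00109874297087, 'cy': 190.07505366270107, 'T': 0, 'f': np.float64(372.05713145775843)}
[[ 0.62   0.522 -0.585 -0.043]
 [-0.784  0.42  -0.457 -0.383]
 [ 0.007  0.742  0.67   0.788]
 [ 0.     0.     0.     1.   ]]
{'time_s': 0.1, 'joints': array([ 1.12149274e+00,  3.07485457e-01,  1.50755037e+00, -1.70596263e-06,
        1.32843208e+00, -7.35106910e-02]), 'qd': array([-7.01256844e-04, -9.76564150e-05, -2.03742563e-03,  4.61133879e-05,
       -2.45661247e-03,  9.72787110e-04]), 'effort': array([-1.05310897e-03, -4.58529246e+01, -2.52604258e+01, -1.78077776e-04,
        5.55630075e-03,  2.30497290e-05]), 'eef_pos': array([0.21079386, 0.53431143, 0.24747757]), 'ee_rot': array([-3.13972234e+00, -1.36076085e-04,  2.76580004e+00]), 'contact_force': array([ 0.49270784, -0.125264  , -0.20267371]), 'ft_torque': array([-0.06128798, -0.01880031,  0.0670356 ]), 'gripper_force': 0.0, 'finger_gap': 1.003251114664905} 0.017
```

View pics/top0.png

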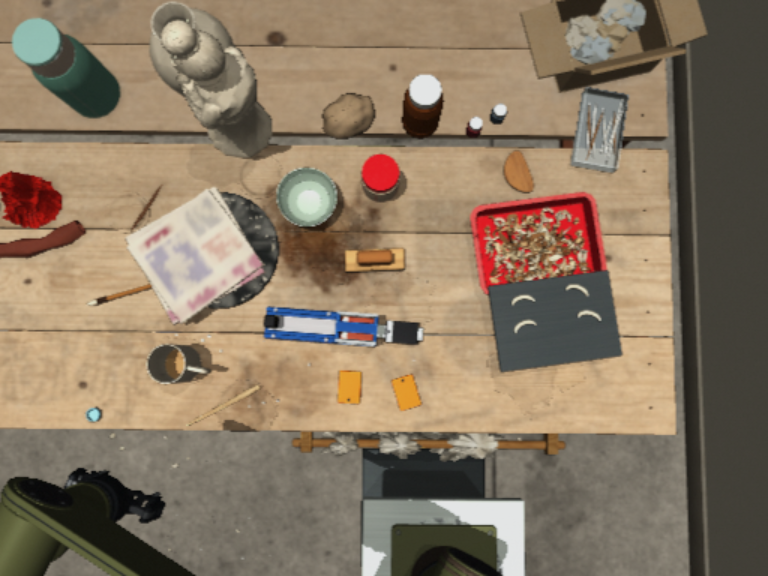

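View pics/scene0.png

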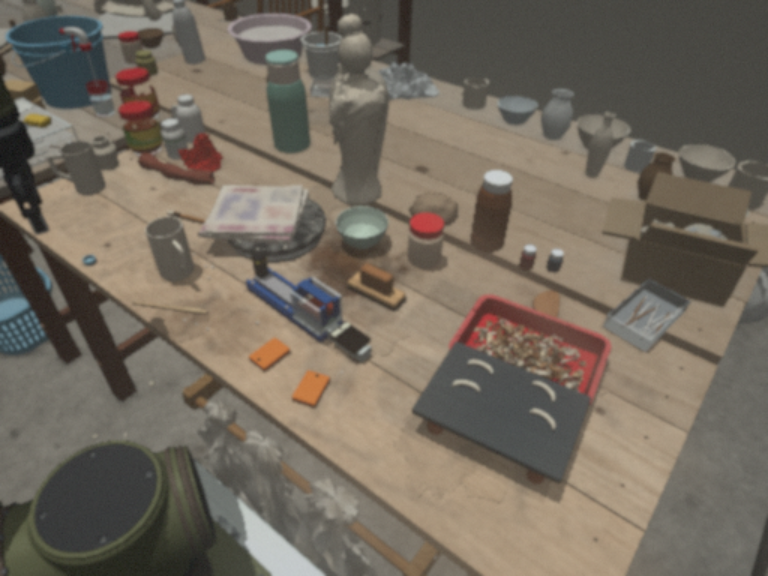

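The top view shows image right = −y and image up = +x. The shelf is at about (555,320) of 768 with four curls, and the tray is behind it. The scraper is at (375,260). The dispenser is at (340,328) pointing −y, with the black tile_5 on its tongue at (403,332). The orange tiles are decoys.

```bash
cat > m.py <<'E'
from h import *
c=dict(np.load('top0.npz')); hsv=cv2.cvtColor(c['color'],cv2.COLOR_RGB2HSV); P=pts(c)
def box(mask,roi,z,name,n=1):
    m=np.zeros_like(mask); x0,y0,x1,y1=[int(r/1.5) for r in roi]; m[y0:y1,x0:x1]=mask[y0:y1,x0:x1]
    cs=sorted(cv2.findContours(m,cv2.RETR_EXTERNAL,cv2.CHAIN_APPROX_NONE)[0],key=cv2.contourArea)[::-1][:n]
    for k in cs:
        q=np.array([onz(c,u,v,z)[:2]*1000 for u,v in k[:,0]],np.float32)
        r=cv2.minAreaRect(q); f=np.zeros_like(m); cv2.drawContours(f,[k],-1,1,-1)
        print(name,'ctr',np.round(r[0],1),'size',np.round(r[1],1),'ang',round(r[2],2),'depth z',np.nanmedian(P[f>0][:,2]).round(4))
H,S,V=[hsv[:,:,i].astype(int) for i in range(3)]
U=lambda b:b.astype(np.uint8)
box(cv2.morphologyEx(U((V<85)&(S<110)),cv2.MORPH_CLOSE,np.ones((9,9))),(480,265,630,380),.058,'shelf')
box(U((V>130)&(S<110)),(495,280,615,365),.064,'chips',4)
box(U(((H<8)|(H>172))&(S>150)&(V>90)),(465,185,615,300),.042,'tray')
box(U((S>110)&(V<185)&(H<14)),(335,240,415,280),.062,'handle')
box(U((S>70)&(V>170)),(335,240,415,280),.020,'sole')
box(U((H>100)&(H<130)&(S>150)&(V>60)),(255,300,430,350),.05,'blue',3)
box(U((V<60)),(385,315,428,350),.034,'black tile')
box(U((V<60)),(255,305,284,340),.085,'grip')
box(U((V<60)|(V>200)&(S<40)),(385,315,428,350),.034,'tile+cream')
im=c['color'][:,:,::-1]
cv2.imwrite('pics/crop1.png',np.vstack([cv2.resize(im[195:240,165:295],None,fx=6,fy=6,interpolation=2),cv2.resize(im[155:190,165:295],None,fx=6,fy=6,interpolation=2)]))
E
python3 m.py
```

```text
shelf ctr [ 503.3 -209. ] size [168.1 239.9] ang 7.9 depth z 0.0584
chips ctr [ 426.4 -279. ] size [11.5 87.3] ang 0.55 depth z 0.0
chips ctr [ 514.9 -276.9] size [44.6 15.3] ang 82.42 depth z 0.0651
chips ctr [ 493.7 -149.7] size [14.7 43.5] ang 21.42 depth z 0.0667
chips ctr [ 544.4 -147.5] size [12.8 44.3] ang 8.71 depth z 0.0663
tray ctr [ 663.2 -183.2] size [175.3 252.7] ang 9.61 depth z 0.0119
handle ctr [615.  141.2] size [11.8 61.6] ang 0.61 depth z 0.0602
sole ctr [625.8 132.5] size [ 76.4 136.3] ang 0.6 depth z 0.0051
blue ctr [488.2 244.2] size [215.9  59.5] ang 86.17 depth z 0.0261
black tile ctr [477.6  78.6] size [49.1 42.3] ang 85.81 depth z 0.0338
grip ctr [494.3 336.6] size [22.9 25.8] ang 0.58 depth z 0.0824
tile+cream ctr [477.6  78.6] size [49.1 42.3] ang 85.81 depth z 0.0338
```

View pics/crop1.png

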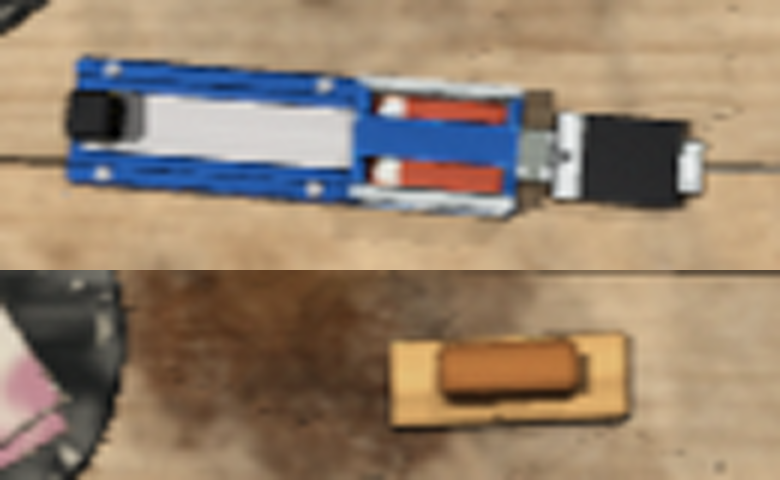

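The top of the stack is rust red, so tile_4 is absent: three tiles in the stack plus tile_5 on the tongue. Four curls are on the shelf, and the scraper is nearly aligned with world y.

```bash
cat >> h.py <<'E'
from scipy.spatial.transform import Rotation as Ro
def plan(x,y,z,yaw,nxt=()):
    "rotation first, then translation in the turned tool frame (mm)"
    o=arm.get_obs(); R0=Ro.from_euler('xyz',o['ee_rot']); R1=Ro.from_euler('xyz',[np.pi,0,yaw])
    print('t',round(o['time_s'],2),'pos',(o['eef_pos']*1000).round(1),'yaw',o['ee_rot'].round(4),'F',o['contact_force'].round(1),'gap',round(o['finger_gap'],3),'q',o['joints'].round(2))
    print('turn',(R0.inv()*R1).as_rotvec().round(4)); p=o['eef_pos']*1000
    for t in [(x,y,z),*nxt]:
        print('shift',R1.inv().apply(np.array(t)-p).round(1)); p=np.array(t)
def sh(lx,ly):  # shelf-local mm -> world
    a=np.radians(7.9); return 503.3+lx*np.cos(a)-ly*np.sin(a), -209+lx*np.sin(a)+ly*np.cos(a)
E
python3 - <<'E'
from h import *
c=dict(np.load('top0.npz')); P=pts(c)
g=lambda a,b,y0:(165+a/6-.4,y0+b/6-.4)
for n,a,b,y0,z in [('hc',510,98,155,.062),('sc',510,112,155,.02),('sL',390,158,155,.02),('sR',630,148,155,.02),('sTL',390,72,155,.02),('sTR',630,62,155,.02)]:
    print(n,(onz(c,*g(a,b,y0),z)*1000).round(1))
hsv=cv2.cvtColor(c['color'],cv2.COLOR_RGB2HSV)
# chips by height above the shelf
m=((P[:,:,2]>.0605)&(P[:,:,2]<.075)&(hsv[:,:,2]>110)).astype(np.uint8)
m[:175]=0;m[:,:320]=0;m[260:]=0;m[:,420:]=0
n,l,s,ce=cv2.connectedComponentsWithStats(m)
for i in range(1,n):
    if s[i,4]>8:
        w=P[l==i]*1000; a=np.radians(7.9); d=w[:,:2]-[503.3,-209]; q=d@np.array([[np.cos(a),-np.sin(a)],[np.sin(a),np.cos(a)]])
        print('chip local min/max',q.min(0).round(),q.max(0).round(),w[:,2].mean().round(1),s[i,4])
plan(615,135,150,np.pi/2)
E
```

```text
hc [624.1 141.   62. ]
sc [623.3 141.3  20. ]
sL [599.3 201.4  20. ]
sR [605.6  80.7  20. ]
sTL [643.  202.1  20. ]
sTR [649.4  81.   20. ]
chip local min/max [ 39. -69.] [ 66. -30.] 66.0 39
chip local min/max [40. 37.] [56. 78.] 66.8 40
chip local min/max [-11. -89.] [ 11. -46.] 65.8 46
chip local min/max [-13.  40.] [ 7. 80.] 66.3 42
t 0.1 pos [210.8 534.3 247.5] yaw [-3.1397e+00 -1.0000e-04  2.7658e+00] F [ 0.5 -0.1 -0.2] gap 1.003 q [ 1.12  0.31  1.51 -0.    1.33 -0.07]
turn [-1.700e-03  1.000e-03  1.195e+00]
shift [-399.3  404.2   97.5]
```

>>> jog_arm(moves=[[[0,0,0,0,0,0.1633],[0,0,0,0,0,0.1633],[0,0,0,0,0,0.1633],[0,0,0,0,0,0.1633],[0,0,0,0,0,0.1633],[0,0,0,0,0,0.1633],[0,0,0,0,0,0.1633],[0,0,0,0,0,0]]])

```text
time_s: 1.1
eef_pos: [0.2109, 0.5346, 0.2478]
ee_rot: [-3.141, 0.001, 1.624]
contact_force: [0.4, 0.2, 0.1]
finger_gap: 0.999
gripper_force: 0.0
```

Run:
```python
from h import *
plan(624,141,140,1.623)
```

```text
t 1.1 pos [210.9 534.6 247.8] yaw [-3.1411e+00  9.0000e-04  1.6244e+00] F [0.4 0.2 0.1] gap 0.999 q [ 1.12  0.31  1.51 -0.    1.33  1.07]
turn [-0.0005  0.0009  0.0014]
shift [-414.6  392.   107.8]
```

>>> jog_arm(moves=[[[-34.5,32.7,5,0,0,0],[-34.5,32.7,5,0,0,0],[-34.5,32.7,5,0,0,0],[-34.5,32.7,5,0,0,0],[-34.5,32.7,5,0,0,0],[-34.5,32.7,5,0,0,0],[-34.5,32.7,5,0,0,0],[-34.5,32.7,5,0,0,0]]])

```text
time_s: 2.1
eef_pos: [0.4876, 0.2716, 0.208]
ee_rot: [-3.141, -0.0, 1.626]
contact_force: [0.2, 0.6, 0.3]
finger_gap: 1.0
gripper_force: 0.0
```

>>> jog_arm(moves=[[[-34.5,32.7,15,0,0,0],[-34.5,32.7,15,0,0,0],[-34.5,32.7,15,0,0,0],[-34.5,32.7,15,0,0,0],[0,0,0,0,0,0],[0,0,0,0,0,0]]])

```text
time_s: 2.85
eef_pos: [0.6238, 0.1417, 0.1478]
ee_rot: [-3.14, -0.0, 1.624]
contact_force: [-0.2, -0.2, 0.1]
finger_gap: 0.998
gripper_force: 0.0
```

Run:
```python
from h import *
plan(624,141,43,1.623)
c=cam('wrist'); save(c,'w1.png',1.0)
```

```text
t 2.85 pos [623.8 141.7 147.8] yaw [-3.1399e+00 -3.0000e-04  1.6237e+00] F [-0.2 -0.2  0.1] gap 0.998 q [0.16 0.48 1.49 0.   1.17 0.1 ]
turn [-0.0017 -0.0003  0.0007]
shift [-7.000e-01  1.000e-01  1.048e+02]
```

View pics/w1.png

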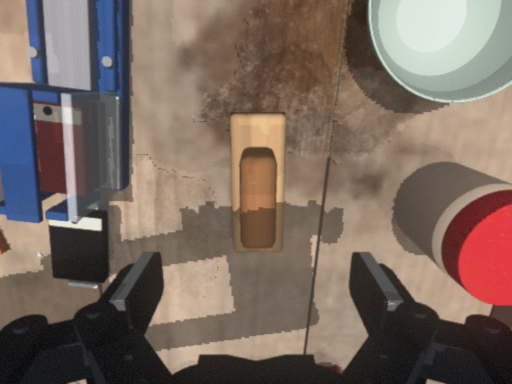

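The wrist view has the scraper centred between the jaws (258,185). The red-capped jar is close on the right (480,245), so I'll narrow the opening before descending.

>>> jog_arm(grip=0.55, moves=[[[0,0,0,0,0,0],[0,0,0,0,0,0],[0,0,25,0,0,0],[0,0,30,0,0,0],[0,0,30,0,0,0],[0,0,20,0,0,0],[0,0,0,0,0,0]]])

```text
time_s: 3.78
eef_pos: [0.6227, 0.1421, 0.0419]
ee_rot: [-3.138, 0.0, 1.624]
contact_force: [-0.8, 0.2, -0.0]
finger_gap: 0.551
gripper_force: 0.0
```

>>> jog_arm(grip=0, moves=[[[0,0,0,0,0,0],[0,0,0,0,0,0],[0,0,0,0,0,0],[0,0,0,0,0,0],[0,0,0,0,0,0],[0,0,0,0,0,0]]])

```text
time_s: 4.53
eef_pos: [0.6252, 0.1421, 0.0446]
ee_rot: [3.139, -0.0, 1.623]
contact_force: [-1.1, 1.1, 6.2]
finger_gap: 0.295
gripper_force: 59.9
```

>>> jog_arm(moves=[[[0,0,-20,0,0,0],[0,0,-45,0,0,0],[0,0,-45,0,0,-0.043],[0,0,0,0,0,-0.043],[0,0,0,0,0,0]]])

```text
time_s: 5.15
eef_pos: [0.624, 0.1416, 0.1535]
ee_rot: [-3.141, 0.0, 1.708]
contact_force: [-0.4, 0.2, -2.5]
finger_gap: 0.301
gripper_force: 41.2
```

Run:
```python
from h import *
print(sh(-60,60),sh(-60,-55))
x,y=sh(-60,60); plan(x,y,150,1.709,[(x,y,108),(*sh(88,60),108),(*sh(-60,-55),150)])
```

```text
(np.float64(435.6227594434727), np.float64(-157.81610496793027)) (np.float64(451.4288822377446), np.float64(-271.7246932403358))
t 5.15 pos [624.  141.6 153.5] yaw [-3.1415e+00  1.0000e-04  1.7081e+00] F [-0.4  0.2 -2.5] gap 0.301 q [ 0.16  0.47  1.49 -0.    1.18  0.02]
turn [-0.0001  0.0001 -0.0009]
shift [-270.6 -227.9    3.5]
shift [ 0. -0. 42.]
shift [ -0. 148.   0.]
shift [-115. -148.  -42.]
```

>>> jog_arm(moves=[[[-33.8,-28.5,0,0,0,0],[-33.8,-28.5,0,0,0,0],[-33.8,-28.5,0,0,0,0],[-33.8,-28.5,0,0,0,0],[-33.8,-28.5,0,0,0,0],[-33.8,-28.5,0,0,0,0],[-33.8,-28.5,0,0,0,0],[-33.8,-28.5,0,0,0,0]]])

```text
time_s: 6.15
eef_pos: [0.4339, -0.1581, 0.1523]
ee_rot: [-3.139, -0.001, 1.708]
contact_force: [0.2, -0.2, -2.8]
finger_gap: 0.295
gripper_force: 63.0
```

>>> jog_arm(moves=[[[0,0,0,0,0,0],[0,0,20,0,0,0],[0,0,20,0,0,0],[0,0,5,0,0,0],[0,0,0,0,0,0],[0,0,0,0,0,0]]])

```text
time_s: 6.9
eef_pos: [0.4364, -0.1573, 0.1088]
ee_rot: [3.141, 0.0, 1.709]
contact_force: [-0.0, 0.4, -2.2]
finger_gap: 0.293
gripper_force: 63.2
```

Run:
```python
from h import *
x,y=sh(-60,60); plan(x,y,103,1.709)
c=cam('scene'); save(c,'s1.png',1.0); c['color']=c['color'][190:340,250:420]; save(c,'s1c.png',4)
```

```text
t 6.9 pos [ 436.4 -157.3  108.8] yaw [3.1407e+00 5.0000e-04 1.7090e+00] F [-0.   0.4 -2.2] gap 0.293 q [-0.44  0.32  1.92  0.    0.9  -0.58]
turn [0.0009 0.0005 0.    ]
shift [-0.4 -0.8  5.8]
```

View pics/s1c.png

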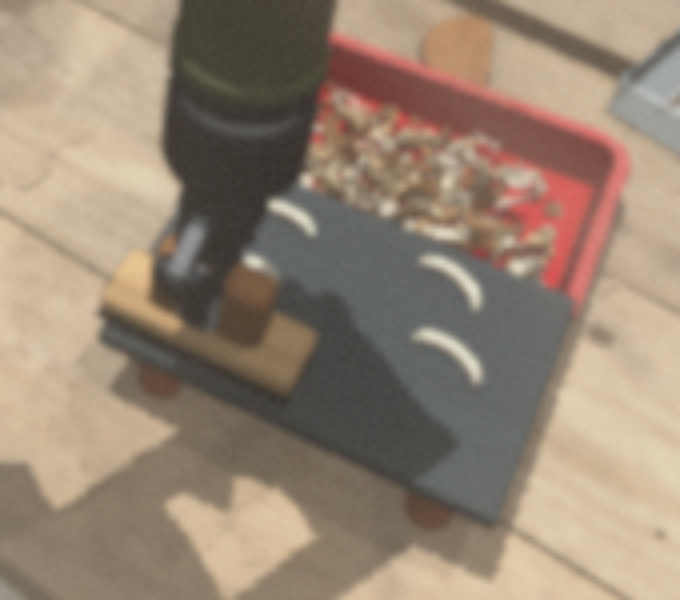

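The scraper is over the near left of the shelf, with the four curls ahead of it and to the right. I'll lower it to light contact next.

>>> jog_arm(moves=[[[0,0,3,0,0,0],[0,0,1.5,0,0,0],[0,0,1,0,0,0],[0,0,0,0,0,0],[0,0,0,0,0,0]]])

```text
time_s: 7.58
eef_pos: [0.4358, -0.1574, 0.1028]
ee_rot: [3.142, 0.0, 1.709]
contact_force: [0.1, 0.2, -2.7]
finger_gap: 0.295
gripper_force: 63.2
```

>>> jog_arm(moves=[[[0,0,1,0,0,0],[0,0,0,0,0,0],[0,0,0,0,0,0]]])

```text
time_s: 7.95
eef_pos: [0.4358, -0.1574, 0.1026]
ee_rot: [3.141, 0.0, 1.709]
contact_force: [-2.2, -0.1, 5.2]
finger_gap: 0.294
gripper_force: 64.2
```

>>> jog_arm(moves=[[[0,10,0,0,0,0],[0,12,0,0,0,0],[0,12,0,0,0,0],[0,12,0,0,0,0],[0,12,0,0,0,0],[0,12,0,0,0,0],[0,12,0,0,0,0],[0,12,0,0,0,0]]])

```text
time_s: 8.95
eef_pos: [0.5269, -0.1446, 0.1027]
ee_rot: [-3.138, -0.0, 1.709]
contact_force: [-7.1, -0.9, 8.7]
finger_gap: 0.295
gripper_force: 65.0
```

>>> jog_arm(moves=[[[0,12,0,0,0,0],[0,12,0,0,0,0],[0,12,0,0,0,0],[0,12,0,0,0,0],[0,6,0,0,0,0],[0,0,0,0,0,0],[0,0,0,0,0,0]]])

```text
time_s: 9.82
eef_pos: [0.5821, -0.1372, 0.1026]
ee_rot: [-3.141, 0.0, 1.709]
contact_force: [-2.4, -0.1, 4.7]
finger_gap: 0.297
gripper_force: 64.3
```

Run:
```python
from h import *
x,y=sh(-60,-55); plan(*sh(88,60),150,1.709,[(x,y,150)])
c=cam('scene'); save(c,'s2.png',1.0); c['color']=c['color'][190:340,250:420]; save(c,'s2c.png',4)
```

```text
t 9.82 pos [ 582.1 -137.2  102.6] yaw [-3.1412e+00  4.0000e-04  1.7090e+00] F [-2.4 -0.1  4.7] gap 0.297 q [-0.3   0.48  1.64 -0.    1.03 -0.44]
turn [-0.0003  0.0004 -0.    ]
shift [ -0.3   0.1 -47.4]
shift [-115. -148.   -0.]
```

View pics/s2c.png

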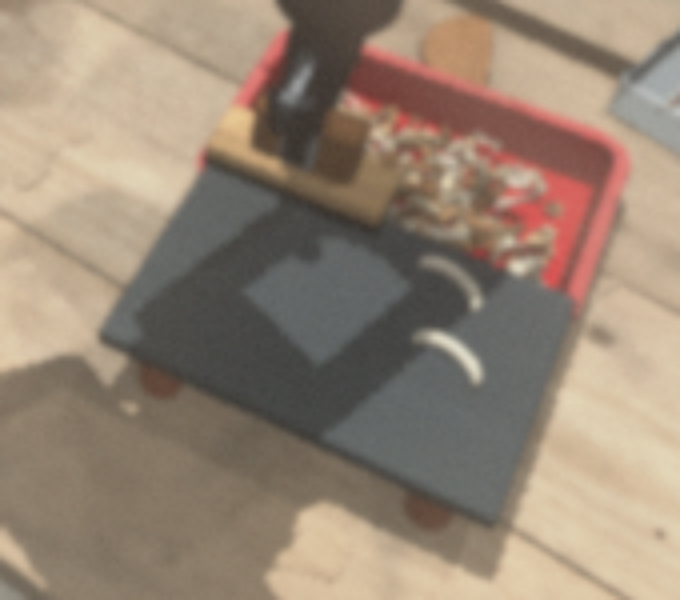

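The two left curls are gone, and the two right ones at (455,280) and (450,355) remain. Next is the second stroke.

>>> jog_arm(moves=[[[0,0,-25,0,0,0],[0,0,-10,0,0,0],[-37,-48,0,0,0,0],[-39,-50,0,0,0,0],[-39,-50,0,0,0,0],[0,0,0,0,0,0],[0,0,20,0,0,0],[0,0,12,0,0,0]]])

```text
time_s: 10.88
eef_pos: [0.453, -0.2694, 0.104]
ee_rot: [-3.141, -0.001, 1.709]
contact_force: [-0.8, 0.2, -2.3]
finger_gap: 0.296
gripper_force: 63.3
```

>>> jog_arm(moves=[[[0,0,1.5,0,0,0],[0,0,1.5,0,0,0],[0,0,0,0,0,0],[0,0,0,0,0,0]]])

```text
time_s: 11.38
eef_pos: [0.4529, -0.2693, 0.1026]
ee_rot: [3.142, -0.0, 1.709]
contact_force: [-2.1, 2.8, 5.4]
finger_gap: 0.293
gripper_force: 64.2
```

>>> jog_arm(moves=[[[0,10,0,0,0,0],[0,12,0,0,0,0],[0,12,0,0,0,0],[0,12,0,0,0,0],[0,12,0,0,0,0],[0,12,0,0,0,0],[0,12,0,0,0,0],[0,12,0,0,0,0]]])

```text
time_s: 12.38
eef_pos: [0.5457, -0.2571, 0.1027]
ee_rot: [-3.14, 0.001, 1.71]
contact_force: [-4.2, 0.4, 5.2]
finger_gap: 0.297
gripper_force: 64.4
```

>>> jog_arm(moves=[[[0,12,0,0,0,0],[0,12,0,0,0,0],[0,12,0,0,0,0],[0,12,0,0,0,0],[0,6,0,0,0,0],[0,0,0,0,0,0],[0,0,-20,0,0,0],[0,0,-27,0,0,0]]])

```text
time_s: 13.38
eef_pos: [0.5993, -0.2489, 0.1478]
ee_rot: [-3.14, -0.002, 1.709]
contact_force: [0.3, -0.8, -2.0]
finger_gap: 0.295
gripper_force: 63.2
```

Run:
```python
from h import *
plan(623,141,150,1.709,[(623,141,45)])
c=cam('scene'); save(c,'s3.png',1.0); c['color']=c['color'][190:340,250:420]; save(c,'s3c.png',4)
```

```text
t 13.38 pos [ 599.3 -248.9  147.8] yaw [-3.1400e+00 -1.6000e-03  1.7091e+00] F [ 0.3 -0.8 -2. ] gap 0.295 q [-0.46  0.49  1.47  0.    1.18 -0.6 ]
turn [-0.0015 -0.0016  0.0001]
shift [382.9  77.2  -2.2]
shift [  0.  -0. 105.]
```

View pics/s3c.png

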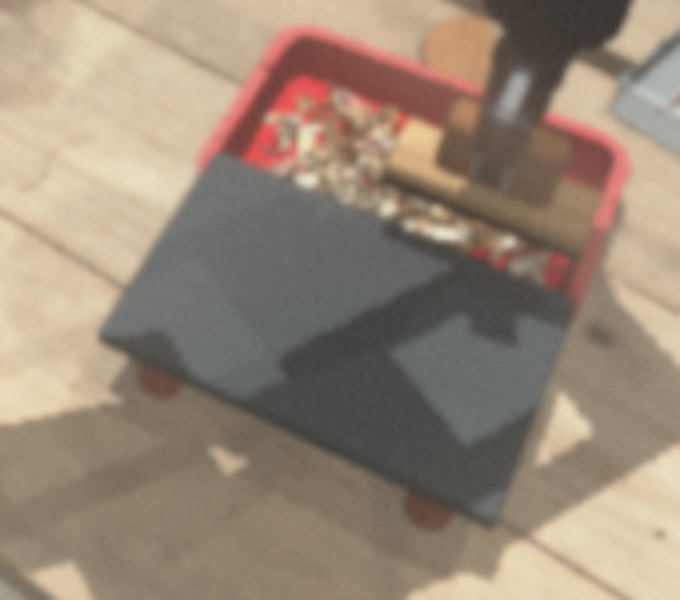

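The shelf is clean and the curls are in the tray. I'll take the scraper back to its place.

>>> jog_arm(moves=[[[47.5,9.4,0,0,0,0],[47.5,9.4,0,0,0,0],[47.5,9.4,0,0,0,0],[47.5,9.4,0,0,0,0],[47.5,9.4,0,0,0,0],[47.5,9.4,0,0,0,0],[47.5,9.4,0,0,0,0],[47.5,9.4,0,0,0,0]]])

```text
time_s: 14.42
eef_pos: [0.6218, 0.1391, 0.148]
ee_rot: [3.141, -0.0, 1.709]
contact_force: [0.4, 0.1, -2.8]
finger_gap: 0.294
gripper_force: 63.3
```

>>> jog_arm(moves=[[[0,0,0,0,0,0.086],[0,0,0,0,0,0],[0,0,40,0,0,0],[0,0,40,0,0,0],[0,0,18,0,0,0],[0,0,0,0,0,0],[0,0,0,0,0,0]]])

```text
time_s: 15.3
eef_pos: [0.6231, 0.137, 0.0521]
ee_rot: [3.139, -0.0, 1.623]
contact_force: [0.4, 0.2, -2.6]
finger_gap: 0.292
gripper_force: 63.2
```

>>> jog_arm(moves=[[[0,0,4,0,0,0],[0,0,2,0,0,0],[0,0,1.5,0,0,0],[0,0,0,0,0,0],[0,0,0,0,0,0]]])

```text
time_s: 15.92
eef_pos: [0.622, 0.1372, 0.0446]
ee_rot: [3.14, -0.0, 1.623]
contact_force: [-2.0, -1.2, 6.1]
finger_gap: 0.298
gripper_force: 64.1
```

Contact made; I'll open part-way, because the jar is near, and rise.

>>> jog_arm(grip=0.55, moves=[[[0,0,0,0,0,0],[0,0,0,0,0,0],[0,0,0,0,0,0],[0,0,-15,0,0,0],[0,0,-40,0,0,0],[0,0,-45,0,0,0],[0,0,0,0,0,0.118],[0,0,0,0,0,0]]])

```text
time_s: 16.92
eef_pos: [0.6221, 0.1372, 0.145]
ee_rot: [3.139, -0.0, 1.506]
contact_force: [0.5, -0.1, -0.2]
finger_gap: 0.549
gripper_force: 0.0
```

Run:
```python
from h import *
plan(478.3,84,120,1.505,[(478.3,84,40)])
```

```text
t 16.93 pos [622.1 137.2 145. ] yaw [ 3.1393e+00 -5.0000e-04  1.5059e+00] F [ 0.5 -0.1 -0.2] gap 0.549 q [ 0.15  0.48  1.51 -0.    1.16  0.22]
turn [ 0.0023 -0.0005  0.0009]
shift [ -62.5 -140.    25. ]
shift [ 0. -0. 80.]
```

>>> jog_arm(grip=0.72, moves=[[[-15.5,-35,0,0,0,0],[-15.5,-35,0,0,0,0],[-15.5,-35,0,0,0,0],[-16,-35,0,0,0,0],[0,0,25,0,0,0],[0,0,0,0,0,0],[0,0,0,0,0,0]]])

```text
time_s: 17.8
eef_pos: [0.4785, 0.0841, 0.1186]
ee_rot: [3.141, -0.0, 1.506]
contact_force: [-0.4, 0.1, -0.2]
finger_gap: 0.72
gripper_force: 0.0
```

Run:
```python
from h import *
plan(478.3,84,40,1.505)
c=cam('wrist'); save(c,'w2.png',1.0); np.savez('w2.npz',**c)
c=cam('scene'); np.savez('s4.npz',**c)
```

```text
t 17.8 pos [478.5  84.1 118.6] yaw [ 3.1414 -0.      1.5057] F [-0.4  0.1 -0.2] gap 0.72 q [0.09 0.33 1.86 0.   0.95 0.15]
turn [ 0.0002 -0.      0.0007]
shift [-0.1 -0.2 78.6]
```

View pics/w2.png

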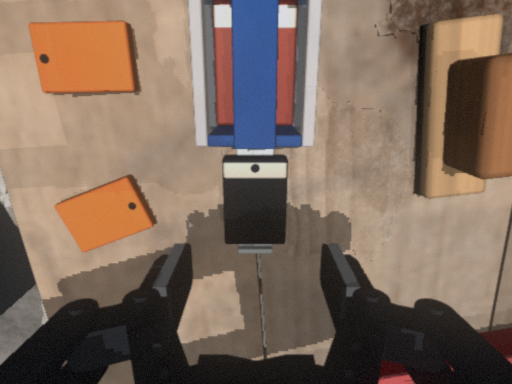

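The wrist view shows the tile at (255,200), centred between the fingers and square with them. The stack walls end at row 148.

Run:
```python
from h import *
c=dict(np.load('w2.npz'))
for n,u,v,z in [('near end',255,155,.034),('far end',255,244,.034),('ctr',255,199,.034),('L',223,199,.034),('R',287,199,.034),('wallL',197,148,.091),('wallR',316,148,.091)]: print(n,(onz(c,u,v,z)*1000).round(1))
```

```text
near end [480.2 120.7  34. ]
far end [475.9  55.7  34. ]
ctr [478.2  90.   34. ]
L [456.2  91.5  34. ]
R [500.2  88.6  34. ]
wallL [453.7 137.5  91. ]
wallR [510.5 133.8  91. ]
```

>>> jog_arm(moves=[[[0,0,25,0,0,0],[0,0,30,0,0,0],[0,0,18,0,0,0],[0,0,5.6,0,0,0],[0,0,0,0,0,0],[0,0,0,0,0,0]]])

```text
time_s: 18.65
eef_pos: [0.4787, 0.0841, 0.0405]
ee_rot: [3.14, -0.0, 1.505]
contact_force: [-0.6, 1.0, -0.2]
finger_gap: 0.72
gripper_force: 0.0
```

>>> jog_arm(grip=0.3, moves=[[[0,0,0,0,0,0],[0,0,0,0,0,0],[0,0,0,0,0,0],[0,0,0,0,0,0],[0,0,0,0,0,0]]])

```text
time_s: 19.27
eef_pos: [0.4784, 0.0841, 0.0408]
ee_rot: [3.14, -0.0, 1.505]
contact_force: [-1.3, 0.3, 5.6]
finger_gap: 0.497
gripper_force: 60.7
```

>>> jog_arm(moves=[[[0,0,-20,0,0,0],[0,0,-35,0,0,0],[0,0,-35,0,0,-0.102],[0,0,0,0,0,-0.102],[0,0,0,0,0,0]]])

```text
time_s: 19.9
eef_pos: [0.478, 0.084, 0.1306]
ee_rot: [3.14, 0.0, 1.708]
contact_force: [0.5, -0.8, -1.1]
finger_gap: 0.489
gripper_force: 61.3
```

```bash
cat > p.py <<'E'
import sys; from h import *
lx,ly=map(float,sys.argv[1:3]); x,y=sh(lx,ly-4); plan(x,y,130,1.709,[(x,y,76.8)])
E
python3 p.py 42 -55
```

```text
t 19.9 pos [478.   84.  130.6] yaw [3.1400e+00 1.0000e-04 1.7077e+00] F [ 0.5 -0.8 -1.1] gap 0.489 q [ 0.09  0.31  1.85 -0.    0.98 -0.05]
turn [ 0.0016  0.0001 -0.0013]
shift [-352.7   26.7    0.6]
shift [ 0.  -0.  53.2]
```

>>> jog_arm(moves=[[[-44.1,3.3,0,0,0,0],[-44.1,3.3,0,0,0,0],[-44.1,3.3,0,0,0,0],[-44.1,3.4,0,0,0,0],[-44.1,3.3,0,0,0,0],[-44.1,3.4,0,0,0,0],[-44.1,3.3,0,0,0,0],[-44,3.4,0,0,0,0]]])

```text
time_s: 20.9
eef_pos: [0.5523, -0.2629, 0.1288]
ee_rot: [-3.14, -0.001, 1.706]
contact_force: [-0.0, 0.5, 0.1]
finger_gap: 0.492
gripper_force: 61.3
```

>>> jog_arm(moves=[[[0,0,0,0,0,0],[0,0,25,0,0,0],[0,0,20,0,0,0],[0,0,5,0,0,0],[0,0,0,0,0,0],[0,0,0,0,0,0]]])

```text
time_s: 21.65
eef_pos: [0.5533, -0.2617, 0.0805]
ee_rot: [3.141, 0.001, 1.709]
contact_force: [0.5, 0.5, -0.1]
finger_gap: 0.492
gripper_force: 61.2
```

>>> jog_arm(moves=[[[0,0,2,0,0,0],[0,0,1.2,0,0,0],[0,0,0.8,0,0,0],[0,0,0,0,0,0],[0,0,0,0,0,0]]])

```text
time_s: 22.28
eef_pos: [0.553, -0.2618, 0.0769]
ee_rot: [3.141, 0.001, 1.709]
contact_force: [-1.2, 1.2, 5.9]
finger_gap: 0.496
gripper_force: 61.9
```

Contact at the expected height, 76.9 mm. I'll release, rise and check.

>>> jog_arm(grip=0.66, moves=[[[0,0,0,0,0,0],[0,0,0,0,0,0],[0,0,0,0,0,0],[0,0,-20,0,0,0],[0,0,-45,0,0,0],[0,0,0,0,0,0]]])

```text
time_s: 23.02
eef_pos: [0.5553, -0.2631, 0.1443]
ee_rot: [3.135, 0.005, 1.709]
contact_force: [0.4, 0.1, -0.3]
finger_gap: 0.662
gripper_force: 0.0
```

```bash
cat > chk.py <<'E'
from h import *
# every tile found on the shelf by height in the top view: local centre/extent
c=cam('top'); P=pts(c)*1000; a=np.radians(7.9)
q=(P[:,:,:2]-[503.3,-209])@np.array([[np.cos(a),-np.sin(a)],[np.sin(a),np.cos(a)]])
z=P[:,:,2]; m=((abs(q[:,:,0])<95)&(abs(q[:,:,1])<130)&(z>64)&(z<80)).astype(np.uint8)
n,l,s,_=cv2.connectedComponentsWithStats(m)
for i in range(1,n):
    if s[i,4]>15: 
        r=cv2.minAreaRect(q[l==i].astype(np.float32)); print('on shelf',np.round(r[0]),np.round(r[1]),round(r[2],1),'z',np.median(z[l==i]).round(1),c['color'][l==i].mean(0).round())
E
python3 chk.py
python3 - <<'E'
from h import *
# pusher approach: dispenser frame
d=np.array([-.066,-.998]); g=np.array([494.3,336.6]); b=g-d*34
plan(*b,140,1.505,[(*b,60)])
E
```

```text
on shelf [ 43. -51.] [46. 64.] 0.1 z 70.2 [59. 59. 55.]
t 23.07 pos [ 554.  -262.4  142.4] yaw [3.1384e+00 2.4000e-03 1.7087e+00] F [-0.5  0.9 -0.3] gap 0.66 q [-0.51  0.45  1.57  0.    1.12 -0.65]
turn [0.0035 0.0021 0.2037]
shift [627.8 -98.9   2.4]
shift [ 0. -0. 80.]
```

>>> jog_arm(grip=0, moves=[[[0,0,0,0,0,0.102],[0,0,0,0,0,0.102],[52.3,-8.2,0,0,0,0],[52.3,-8.2,0,0,0,0],[52.3,-8.2,0,0,0,0],[52.3,-8.2,0,0,0,0],[52.3,-8.2,0,0,0,0],[52.3,-8.2,0,0,0,0]]])

```text
time_s: 24.08
eef_pos: [0.5231, 0.0562, 0.1394]
ee_rot: [-3.139, 0.0, 1.504]
contact_force: [0.2, -0.0, 0.1]
finger_gap: 0.001
gripper_force: 0.0
```

>>> jog_arm(moves=[[[52.3,-8.2,0,0,0,0],[52.3,-8.2,0,0,0,0],[52.3,-8.2,0,0,0,0],[52.3,-8.2,0,0,0,0],[52.3,-8.2,0,0,0,0],[52.3,-8.2,0,0,0,0],[0,0,0,0,0,0],[0,0,0,0,0,0]]])

```text
time_s: 25.08
eef_pos: [0.495, 0.3703, 0.1392]
ee_rot: [-3.139, 0.002, 1.506]
contact_force: [0.4, -0.6, -0.4]
finger_gap: -0.0
gripper_force: 0.0
```

Run:
```python
from h import *
d=np.array([-.066,-.998]); g=np.array([494.3,336.6]); b=g-d*34
plan(*b,60,1.505)
c=cam('wrist'); save(c,'w3.png',1.0); np.savez('w3.npz',**c)
```

```text
t 25.07 pos [495.  370.3 139.2] yaw [-3.1393e+00  2.5000e-03  1.5057e+00] F [ 0.4 -0.6 -0.4] gap -0.0 q [ 0.57  0.46  1.55 -0.    1.13  0.64]
turn [-0.0023  0.0025  0.0007]
shift [ 0.4  1.6 79.2]
```

View pics/w3.png

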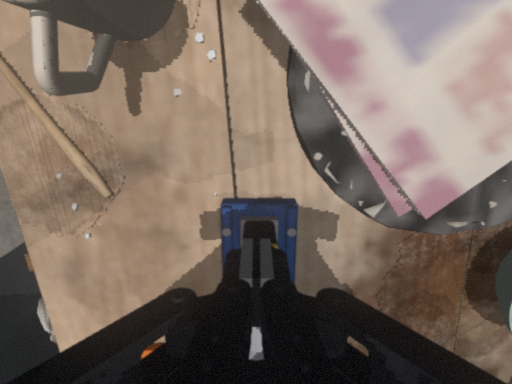

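Run:
```python
from h import *
c=dict(np.load('w3.npz'))
for n,u,v,z in [('blue end',258,199,.026),('grip rear top?',258,222,.085),('grip?L',244,235,.085),('R',275,235,.085),('blueL',222,240,.026),('blueR',297,240,.026)]: print(n,(onz(c,u,v,z)*1000).round(1))
Ti=np.linalg.inv(c['T'])
for p in [(494.3,337,85),(494.3,348,85),(496,370,85),(496,370,122)]:
    q=Ti@np.array([*np.array(p)/1000,1]); print(p,c['cx']+c['f']*q[0]/-q[2],c['cy']-c['f']*q[1]/-q[2])
P=pts(c)*1000
for v in range(196,262,6): print(v,P[v,[250,258,266]].round(0).tolist())
c=dict(np.load('top0.npz')); P=pts(c)*1000; m=(abs(P[:,:,0]-495)<25)&(abs(P[:,:,1]-337)<25)&(P[:,:,2]>70); print(P[m].min(0),P[m].max(0),m.sum())
```

```text
blue end [496.  365.8  26. ]
grip rear top? [496.2 371.9  85. ]
grip?L [487.1 363.8  85. ]
R [506.  362.6  85. ]
blueL [464.4 332.2  26. ]
blueR [525.5 328.3  26. ]
(494.3, 337, 85) 258.5614260717458 272.4517819388254
(494.3, 348, 85) 257.4579582408773 257.169414586907
(496, 370, 85) 257.9363924520232 224.84251983769593
(496, 370, 122) 258.17293880517957 255.24986976332573
196 [[489.0, 360.0, -1.0], [496.0, 359.0, -0.0], [503.0, 358.0, -2.0]]
202 [[489.0, 360.0, 16.0], [496.0, 360.0, 16.0], [502.0, 359.0, 15.0]]
208 [[489.0, 356.0, 20.0], [495.0, 355.0, 19.0], [502.0, 355.0, 18.0]]
214 [[488.0, 351.0, 19.0], [495.0, 350.0, 19.0], [502.0, 350.0, 19.0]]
220 [[489.0, 352.0, 35.0], [495.0, 352.0, 35.0], [501.0, 352.0, 36.0]]
226 [[489.0, 352.0, 45.0], [495.0, 352.0, 46.0], [501.0, 352.0, 47.0]]
232 [[489.0, 352.0, 56.0], [495.0, 352.0, 57.0], [501.0, 352.0, 57.0]]
238 [[493.0, 382.0, 126.0], [497.0, 382.0, 127.0], [500.0, 381.0, 126.0]]
244 [[493.0, 382.0, 133.0], [497.0, 382.0, 134.0], [500.0, 382.0, 133.0]]
250 [[493.0, 382.0, 138.0], [497.0, 382.0, 139.0], [500.0, 382.0, 139.0]]
256 [[493.0, 382.0, 145.0], [497.0, 381.0, 143.0], [500.0, 382.0, 144.0]]
[482.96027435 330.49781113  72.20877238] [506.08116901 353.23918904  90.26329629] 71
```

The dark grip's rear face is at y≈352 and the closed fingers' front face is at y≈359. That leaves 7 mm of clearance, so it's safe to go down.

>>> jog_arm(moves=[[[0,0,30,0,0,0],[0,0,30,0,0,0],[0,0,19,0,0,0],[0,0,0,0,0,0],[0,0,0,0,0,0]]])

```text
time_s: 25.75
eef_pos: [0.4967, 0.3702, 0.0623]
ee_rot: [3.141, -0.0, 1.503]
contact_force: [0.3, 0.1, 0.0]
finger_gap: -0.001
gripper_force: 0.0
```

>>> jog_arm(moves=[[[-5,0,0,0,0,0],[-8,0,0,0,0,0],[-10,0,0,0,0,0],[-10,0,0,0,0,0],[-10,0,0,0,0,0],[-10,0,0,0,0,0],[-10,0,0,0,0,0],[0,0,0,0,0,0]]])

```text
time_s: 26.75
eef_pos: [0.4929, 0.3094, 0.0631]
ee_rot: [3.139, -0.004, 1.504]
contact_force: [0.5, 5.6, 1.7]
finger_gap: -0.001
gripper_force: 2.5
```

>>> jog_arm(moves=[[[-10,0,0,0,0,0],[-10,0,0,0,0,0],[-7,0,0,0,0,0],[-3,0,0,0,0,0],[-1.5,0,0,0,0,0],[0,0,0,0,0,0],[0,0,0,0,0,0]]])

```text
time_s: 27.62
eef_pos: [0.4909, 0.2785, 0.0631]
ee_rot: [3.139, -0.004, 1.504]
contact_force: [-0.6, 5.3, 1.6]
finger_gap: -0.0
gripper_force: 2.7
```

>>> jog_arm(moves=[[[-1.5,0,0,0,0,0],[0,0,0,0,0,0],[-1.5,0,0,0,0,0],[0,0,0,0,0,0],[0,0,0,0,0,0]]])

```text
time_s: 28.25
eef_pos: [0.4907, 0.2757, 0.0631]
ee_rot: [3.139, -0.004, 1.504]
contact_force: [-1.2, 6.4, 1.9]
finger_gap: 0.001
gripper_force: 3.0
```

>>> jog_arm(moves=[[[-1,0,0,0,0,0],[0,0,0,0,0,0],[0,0,0,0,0,0]]])

```text
time_s: 28.62
eef_pos: [0.4906, 0.2747, 0.0631]
ee_rot: [3.139, -0.004, 1.504]
contact_force: [-0.9, 7.0, 2.2]
finger_gap: -0.002
gripper_force: 3.0
```

>>> jog_arm(moves=[[[-1,0,0,0,0,0],[0,0,0,0,0,0],[0,0,0,0,0,0]]])

```text
time_s: 29.0
eef_pos: [0.4906, 0.2737, 0.0632]
ee_rot: [3.139, -0.005, 1.504]
contact_force: [-0.1, 6.8, 0.7]
finger_gap: -0.003
gripper_force: 3.0
```

>>> jog_arm(moves=[[[-1,0,0,0,0,0],[0,0,0,0,0,0],[0,0,0,0,0,0]]])

```text
time_s: 29.38
eef_pos: [0.4905, 0.2727, 0.0631]
ee_rot: [3.139, -0.004, 1.504]
contact_force: [-1.0, 6.4, 2.6]
finger_gap: -0.001
gripper_force: 3.0
```

```bash
cat > tile.py <<'E'
from h import *
# tile on the tongue, depth of the top view: extent along the dispenser axis
import sys
n=sys.argv[1] if len(sys.argv)>1 else 'top'
c=cam(n); P=pts(c)*1000; d=np.array([-.066,-.998]); nrm=np.array([.998,-.066])
r=P[:,:,:2]-[478.1,88.2]; a=r@d; b=r@nrm
m=(abs(a)<46)&(abs(b)<30)&(P[:,:,2]>30)&(P[:,:,2]<45); print('tile px',m.sum())
if m.sum()>20: print('along',np.percentile(a[m],[1,99]).round(1),'across',np.percentile(b[m],[1,99]).round(1),'z',np.median(P[m][:,2]).round(1),c['color'][m].mean(0).round())
print(arm.get_obs()['eef_pos'].round(4))
E
python3 tile.py
```

```text
tile px 333
along [-43.9  30.5] across [-22.   20.6] z 34.4 [191. 200. 190.]
[0.4905 0.2728 0.0632]
```

>>> jog_arm(moves=[[[-1,0,0,0,0,0],[0,0,0,0,0,0],[0,0,0,0,0,0]]])

```text
time_s: 29.8
eef_pos: [0.4905, 0.2724, 0.0632]
ee_rot: [3.138, -0.006, 1.504]
contact_force: [-1.2, 9.0, 1.2]
finger_gap: -0.003
gripper_force: 3.9
```

>>> jog_arm(moves=[[[-1,0,0,0,0,0],[0,0,0,0,0,0],[0,0,0,0,0,0]]])

```text
time_s: 30.18
eef_pos: [0.4905, 0.2724, 0.0632]
ee_rot: [3.138, -0.007, 1.503]
contact_force: [-1.8, 11.0, 0.7]
finger_gap: -0.002
gripper_force: 5.4
```

The end stop is reached at TCP y = 272.4. Now I'll retreat steadily so the spring follows.

>>> jog_arm(moves=[[[7.5,0,0,0,0,0],[15,0,0,0,0,0],[15,0,0,0,0,0],[15,0,0,0,0,0],[15,0,0,0,0,0],[15,0,0,0,0,0],[15,0,0,0,0,0],[5,0,0,0,0,0]]])

```text
time_s: 31.18
eef_pos: [0.4958, 0.3715, 0.0616]
ee_rot: [-3.141, 0.001, 1.506]
contact_force: [-0.7, -0.4, 0.5]
finger_gap: 0.0
gripper_force: 0.0
```

>>> jog_arm(grip=0.72, moves=[[[0,0,-40,0,0,0],[0,0,-45,0,0,0],[-47,0,0,0,0,0],[-48,0,0,0,0,0],[-48,0,0,0,0,0],[-48,0,0,0,0,0],[-48,0,0,0,0,0],[-48,0,0,0,0,0]]])

```text
time_s: 32.17
eef_pos: [0.4757, 0.0826, 0.1462]
ee_rot: [-3.14, 0.001, 1.505]
contact_force: [0.3, -0.4, 0.1]
finger_gap: 0.722
gripper_force: 0.0
```

```bash
python3 tile.py
python3 - <<'E'
from h import *
plan(478.3,84,40,1.505)
c=cam('wrist'); save(c,'w4.png',1.0)
E
```

```text
tile px 6
[0.4745 0.0777 0.146 ]
t 32.23 pos [474.5  77.7 146. ] yaw [-3.1381  0.0056  1.5038] F [-1.4 -4.3  0.4] gap 0.726 q [ 0.08  0.29  1.84 -0.01  1.02  0.15]
turn [-0.0035  0.0056 -0.0013]
shift [  6.5   3.3 106. ]
```

View pics/w4.png

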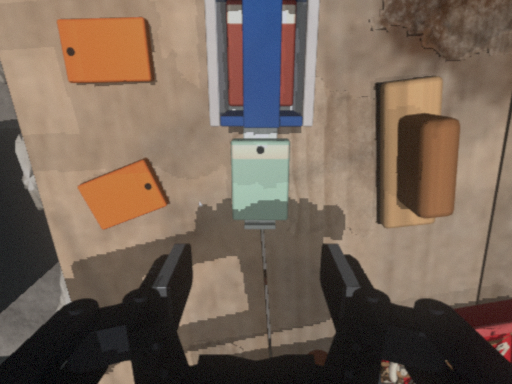

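The pale green tile_1 is at (260,180), square on the tongue. I'll settle the arm, lower part-way and correct.

>>> jog_arm(moves=[[[0,0,0,0,0,0],[0,0,25,0,0,0],[0,0,10,0,0,0],[0,0,0,0,0,0],[0,0,0,0,0,0]]])

```text
time_s: 32.9
eef_pos: [0.4775, 0.0852, 0.112]
ee_rot: [3.141, -0.0, 1.506]
contact_force: [1.3, -0.9, 0.4]
finger_gap: 0.722
gripper_force: 0.0
```

Run:
```python
from h import *
plan(478.3,84,40.5,1.505)
```

```text
t 32.9 pos [477.5  85.2 112. ] yaw [ 3.1410e+00 -1.0000e-04  1.5057e+00] F [ 1.3 -0.9  0.4] gap 0.722 q [0.09 0.34 1.87 0.   0.93 0.15]
turn [ 0.0006 -0.0001  0.0007]
shift [-1.1  0.9 71.5]
```

>>> jog_arm(moves=[[[-1.1,0.9,20,0,0,0],[0,0,30,0,0,0],[0,0,16,0,0,0],[0,0,5.3,0,0,0],[0,0,0,0,0,0],[0,0,0,0,0,0]]])

```text
time_s: 33.65
eef_pos: [0.4787, 0.0836, 0.0412]
ee_rot: [3.14, -0.0, 1.505]
contact_force: [0.3, -0.5, -0.4]
finger_gap: 0.718
gripper_force: 0.0
```

>>> jog_arm(grip=0.3, moves=[[[0,0,0,0,0,0],[0,0,0,0,0,0],[0,0,0,0,0,0],[0,0,0,0,0,0],[0,0,0,0,0,0]]])

```text
time_s: 34.28
eef_pos: [0.4785, 0.0836, 0.0415]
ee_rot: [3.14, -0.0, 1.505]
contact_force: [-1.1, -0.5, 6.6]
finger_gap: 0.491
gripper_force: 60.6
```

>>> jog_arm(moves=[[[0,0,-20,0,0,0],[0,0,-35,0,0,0],[0,0,-35,0,0,-0.102],[0,0,0,0,0,-0.102],[0,0,0,0,0,0],[0,0,0,0,0,0]]])

```text
time_s: 35.02
eef_pos: [0.4774, 0.0834, 0.1301]
ee_rot: [-3.141, -0.0, 1.707]
contact_force: [0.1, 0.0, -2.0]
finger_gap: 0.493
gripper_force: 61.3
```

```bash
python3 p.py 42 55
```

```text
t 35.02 pos [477.4  83.4 130.1] yaw [-3.1407 -0.      1.707 ] F [ 0.1  0.  -2. ] gap 0.493 q [ 0.09  0.31  1.85 -0.    0.98 -0.05]
turn [-0.0009 -0.     -0.002 ]
shift [-2.422e+02  2.740e+01  1.000e-01]
shift [ 0.  -0.  53.2]
```

>>> jog_arm(moves=[[[-48.4,5.5,0,0,0,0],[-48.4,5.5,0,0,0,0],[-48.4,5.5,0,0,0,0],[-48.4,5.5,0,0,0,0],[-48.4,5.4,0,0,0,-0.002],[0,0,0,0,0,0],[0,0,25,0,0,0],[0,0,18,0,0,0]]])

```text
time_s: 36.02
eef_pos: [0.5371, -0.1514, 0.086]
ee_rot: [-3.139, -0.002, 1.71]
contact_force: [0.2, -0.2, -0.4]
finger_gap: 0.497
gripper_force: 61.3
```

>>> jog_arm(moves=[[[0,0,5,0,0,0],[0,0,0,0,0,0],[0,0,2,0,0,0],[0,0,0,0,0,0],[0,0,0,0,0,0]]])

```text
time_s: 36.65
eef_pos: [0.5386, -0.1525, 0.0809]
ee_rot: [3.141, 0.0, 1.711]
contact_force: [1.2, 0.0, -0.7]
finger_gap: 0.488
gripper_force: 61.3
```

>>> jog_arm(moves=[[[0,0,2,0,0,0],[0,0,1.4,0,0,0],[0,0,0.6,0,0,0],[0,0,0,0,0,0],[0,0,0,0,0,0]]])

```text
time_s: 37.28
eef_pos: [0.5384, -0.1525, 0.0775]
ee_rot: [3.141, 0.0, 1.711]
contact_force: [-3.0, 0.3, 9.2]
finger_gap: 0.493
gripper_force: 62.3
```

>>> jog_arm(grip=0.66, moves=[[[0,0,0,0,0,0],[0,0,0,0,0,0],[0,0,0,0,0,0],[0,0,-20,0,0,0],[0,0,-45,0,0,0],[0,0,0,0,0,0.104],[0,0,0,0,0,0.102],[0,0,0,0,0,0]]])

```text
time_s: 38.28
eef_pos: [0.5382, -0.1524, 0.1413]
ee_rot: [-3.141, -0.0, 1.506]
contact_force: [0.8, -0.3, 0.5]
finger_gap: 0.659
gripper_force: 0.0
```

```bash
python3 chk.py
python3 - <<'E'
from h import *
plan(496.6,370.5,142,1.505,[(496.6,370.5,62)])
E
```

```text
on shelf [42. 68.] [47. 41.] 1.8 z 70.3 [192. 214. 193.]
t 38.33 pos [ 538.2 -152.4  141.2] yaw [-3.1412e+00 -1.0000e-04  1.5066e+00] F [ 0.1 -0.1 -0.3] gap 0.654 q [-0.35  0.39  1.68  0.    1.07 -0.29]
turn [-0.0004 -0.0001  0.0016]
shift [519.  -75.9  -0.8]
shift [ 0. -0. 80.]
```

>>> jog_arm(grip=0, moves=[[[51.9,-7.6,0,0,0,0],[51.9,-7.6,0,0,0,0],[51.9,-7.6,0,0,0,0],[51.9,-7.6,0,0,0,0],[51.9,-7.6,0,0,0,0],[51.9,-7.6,0,0,0,0],[51.9,-7.6,0,0,0,0],[51.9,-7.6,0,0,0,0]]])

```text
time_s: 39.33
eef_pos: [0.5047, 0.2676, 0.1411]
ee_rot: [-3.141, 0.0, 1.507]
contact_force: [0.8, 0.1, 0.3]
finger_gap: 0.002
gripper_force: 0.0
```

>>> jog_arm(moves=[[[51.9,-7.6,0,0,0,0],[51.9,-7.5,0,0,0,0],[0,0,0,0,0,0],[0,0,30,0,0,0],[0,0,30,0,0,0],[0,0,19,0,0,0],[0,0,0,0,0,0],[0,0,0,0,0,0]]])

```text
time_s: 40.33
eef_pos: [0.4974, 0.37, 0.0629]
ee_rot: [3.141, -0.0, 1.505]
contact_force: [0.8, 0.5, -0.2]
finger_gap: 0.004
gripper_force: 0.0
```

```bash
python3 chk.py
python3 - <<'E'
from h import *
plan(496.6,370.5,62,1.505)
E
```

```text
on shelf [ 41. -54.] [47. 66.] 0.3 z 70.3 [61. 62. 61.]
on shelf [43. 55.] [69. 44.] 89.2 z 70.1 [206. 227. 212.]
t 40.38 pos [497.6 370.3  63.3] yaw [ 3.1403e+00 -8.0000e-04  1.5046e+00] F [0.1 0.3 0.4] gap 0.002 q [ 0.57  0.55  1.63 -0.    0.97  0.64]
turn [ 0.0013 -0.0008 -0.0004]
shift [ 0.1 -1.   1.3]
```

Both tiles are placed well. Second push, about 101.5 mm commanded in total.

>>> jog_arm(moves=[[[-5,-0.5,0,0,0,0],[-8,-0.5,0,0,0,0],[-12,0,0,0,0,0],[-12,0,0,0,0,0],[-12,0,0,0,0,0],[-12,0,0,0,0,0],[-12,0,0,0,0,0],[-10,0,0,0,0,0]]])

```text
time_s: 41.38
eef_pos: [0.4913, 0.2895, 0.0635]
ee_rot: [3.139, -0.005, 1.504]
contact_force: [-0.3, 8.8, 0.4]
finger_gap: -0.003
gripper_force: 4.0
```

>>> jog_arm(moves=[[[-8,0,0,0,0,0],[-6,0,0,0,0,0],[-2,0,0,0,0,0],[-0.8,0,0,0,0,0],[0,0,0,0,0,0],[0,0,0,0,0,0]]])

```text
time_s: 42.12
eef_pos: [0.4902, 0.2725, 0.0635]
ee_rot: [3.139, -0.004, 1.504]
contact_force: [-0.5, 6.6, -0.4]
finger_gap: 0.001
gripper_force: 3.1
```

>>> jog_arm(moves=[[[-1,0,0,0,0,0],[0,0,0,0,0,0],[0,0,0,0,0,0]]])

```text
time_s: 42.5
eef_pos: [0.4902, 0.2724, 0.0635]
ee_rot: [3.139, -0.005, 1.504]
contact_force: [-0.4, 9.8, -0.1]
finger_gap: 0.0
gripper_force: 4.5
```

>>> jog_arm(moves=[[[8,0,0,0,0,0],[15,0,0,0,0,0],[15,0,0,0,0,0],[15,0,0,0,0,0],[15,0,0,0,0,0],[15,0,0,0,0,0],[15,0,0,0,0,0],[3.5,0,0,0,0,0]]])

```text
time_s: 43.5
eef_pos: [0.4951, 0.3715, 0.0616]
ee_rot: [-3.14, 0.002, 1.506]
contact_force: [-0.2, 0.1, -0.2]
finger_gap: 0.001
gripper_force: 0.0
```

>>> jog_arm(grip=0.72, moves=[[[0,0,-40,0,0,0],[0,0,-45,0,0,0],[-47,0,0,0,0,0],[-48,0,0,0,0,0],[-48,0,0,0,0,0],[-48,0,0,0,0,0],[-48,0,0,0,0,0],[-47,0,0,0,0,0]]])

```text
time_s: 44.5
eef_pos: [0.4752, 0.0837, 0.1467]
ee_rot: [-3.139, 0.001, 1.505]
contact_force: [0.9, -0.4, -0.2]
finger_gap: 0.72
gripper_force: 0.0
```

>>> jog_arm(moves=[[[0,0,0,0,0,0],[0,0,25,0,0,0],[0,0,10,0,0,0],[0,0,0,0,0,0],[0,0,0,0,0,0]]])

```text
time_s: 45.12
eef_pos: [0.4772, 0.0863, 0.1126]
ee_rot: [3.141, 0.0, 1.506]
contact_force: [-0.4, -0.5, 0.8]
finger_gap: 0.72
gripper_force: 0.0
```

```bash
python3 tile.py wrist
python3 - <<'E'
from h import *
plan(478.3,84,40.5,1.505)
c=cam('wrist'); save(c,'w5.png',1.0)
E
```

```text
tile px 5777
along [-31.1  31.6] across [-22.   20.8] z 34.5 [ 79.  88. 115.]
[0.4775 0.0863 0.1128]
t 45.17 pos [477.5  86.3 112.8] yaw [ 3.1408e+00 -1.0000e-04  1.5054e+00] F [-0.1 -1.2  0.7] gap 0.721 q [ 0.09  0.34  1.87 -0.    0.93  0.16]
turn [ 0.0008 -0.0001  0.0004]
shift [-2.2  1.  72.3]
```

View pics/w5.png

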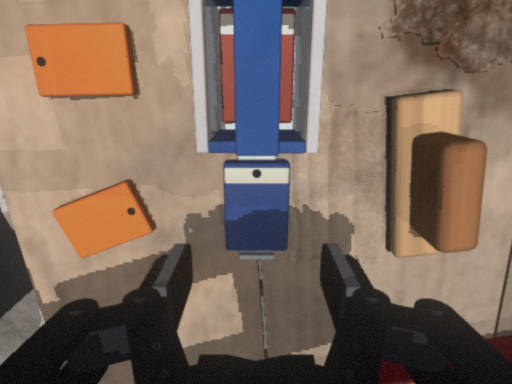

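Blue tile_2 is out at (257,205) and square. The scraper at (430,175) has shifted since w2, evidently the announced knock, but it's still upright. I'll check that it clears the fingers.

Run:
```python
from h import *
c=cam('wrist')
for u,v in [(390,95),(461,91),(392,255)]: print((onz(c,u,v,.02)*1000).round(1))
P=pts(c)*1000; m=(P[:,:,2]>55)&(P[:,:,2]<66)&(P[:,:,0]>530)&(P[:,:,0]<700)&(P[:,:,1]>30); print('handle',np.percentile(P[m],[2,98],axis=0).round(1))
```

```text
[569.2 154.7  20. ]
[614.9 154.2  20. ]
[578.   37.4  20. ]
handle [[584.9  63.8  56. ]
 [609.2 128.3  63.5]]
```

>>> jog_arm(moves=[[[-2.2,1,20,0,0,0],[0,0,30,0,0,0],[0,0,16,0,0,0],[0,0,6,0,0,0],[0,0,0,0,0,0],[0,0,0,0,0,0]]])

```text
time_s: 46.02
eef_pos: [0.4786, 0.0836, 0.0411]
ee_rot: [3.14, -0.0, 1.505]
contact_force: [-0.3, -0.2, -0.3]
finger_gap: 0.721
gripper_force: 0.0
```

>>> jog_arm(grip=0.3, moves=[[[0,0,0,0,0,0],[0,0,0,0,0,0],[0,0,0,0,0,0],[0,0,0,0,0,0],[0,0,0,0,0,0]]])

```text
time_s: 46.65
eef_pos: [0.4784, 0.0836, 0.0415]
ee_rot: [3.14, -0.0, 1.505]
contact_force: [-1.3, 0.6, 6.4]
finger_gap: 0.493
gripper_force: 60.6
```

>>> jog_arm(moves=[[[0,0,-20,0,0,0],[0,0,-35,0,0,0],[0,0,-35,0,0,-0.102],[0,0,0,0,0,-0.102],[0,0,0,0,0,0],[0,0,0,0,0,0]]])

```text
time_s: 47.4
eef_pos: [0.4773, 0.0835, 0.1302]
ee_rot: [-3.141, -0.0, 1.707]
contact_force: [-0.5, 0.1, -0.3]
finger_gap: 0.489
gripper_force: 61.3
```

```bash
python3 p.py -42 -55
```

```text
t 47.4 pos [477.3  83.5 130.2] yaw [-3.1407 -0.      1.7071] F [-0.5  0.1 -0.3] gap 0.489 q [ 0.09  0.31  1.85 -0.    0.98 -0.05]
turn [-0.0009 -0.     -0.0019]
shift [-3.523e+02 -5.660e+01  2.000e-01]
shift [ 0.  -0.  53.2]
```

>>> jog_arm(moves=[[[-44,-7,0,0,0,0],[-44,-7.1,0,0,0,0],[-44,-7.1,0,0,0,0],[-44,-7.1,0,0,0,0],[-44,-7.1,0,0,0,0],[-44,-7,0,0,0,0],[-44,-7.1,0,0,0,0],[-44.3,-7.1,0,0,0,-0.002]]])

```text
time_s: 48.4
eef_pos: [0.4696, -0.2744, 0.1296]
ee_rot: [-3.14, -0.001, 1.709]
contact_force: [0.3, 0.5, -0.2]
finger_gap: 0.491
gripper_force: 61.3
```

>>> jog_arm(moves=[[[0,0,0,0,0,0],[0,0,25,0,0,0],[0,0,18,0,0,0],[0,0,6,0,0,0],[0,0,0,0,0,0],[0,0,0,0,0,0]]])

```text
time_s: 49.15
eef_pos: [0.4707, -0.2732, 0.082]
ee_rot: [3.141, 0.001, 1.711]
contact_force: [0.5, -1.1, -0.2]
finger_gap: 0.494
gripper_force: 61.3
```

>>> jog_arm(moves=[[[0,0,2,0,0,0],[0,0,1.5,0,0,0],[0,0,0.7,0,0,0],[0,0,0,0,0,0],[0,0,0,0,0,0]]])

```text
time_s: 49.78
eef_pos: [0.4703, -0.2733, 0.0776]
ee_rot: [3.141, 0.0, 1.711]
contact_force: [-1.5, 0.8, 4.8]
finger_gap: 0.49
gripper_force: 61.8
```

>>> jog_arm(grip=0.66, moves=[[[0,0,0,0,0,0],[0,0,0,0,0,0],[0,0,0,0,0,0],[0,0,-20,0,0,0],[0,0,-45,0,0,0],[0,0,0,0,0,0.104],[0,0,0,0,0,0.102],[0,0,0,0,0,0]]])

```text
time_s: 50.78
eef_pos: [0.4702, -0.2731, 0.1422]
ee_rot: [-3.142, 0.0, 1.506]
contact_force: [-0.2, 0.3, 0.0]
finger_gap: 0.659
gripper_force: 0.0
```

Run:
```python
from h import *
plan(496.6,370.5,142,1.505)
```

```text
t 50.77 pos [ 470.2 -273.1  142.2] yaw [-3.1415  0.      1.5058] F [-0.2  0.3  0. ] gap 0.659 q [-0.6   0.37  1.71 -0.    1.06 -0.54]
turn [-0.0001  0.      0.0008]
shift [ 6.44e+02 -1.59e+01  2.00e-01]
```

>>> jog_arm(grip=0, moves=[[[49.5,-1.2,0,0,0,0],[49.5,-1.2,0,0,0,0],[49.5,-1.2,0,0,0,0],[49.5,-1.2,0,0,0,0],[49.5,-1.2,0,0,0,0],[49.5,-1.2,0,0,0,0],[49.5,-1.2,0,0,0,0],[49.5,-1.2,0,0,0,0]]])

```text
time_s: 51.78
eef_pos: [0.4867, 0.1242, 0.142]
ee_rot: [-3.142, 0.0, 1.507]
contact_force: [0.7, 0.4, 0.0]
finger_gap: 0.004
gripper_force: 0.0
```

>>> jog_arm(moves=[[[49.5,-1.2,0,0,0,0],[49.5,-1.2,0,0,0,0],[49.5,-1.2,0,0,0,0],[49.5,-1.2,0,0,0,0],[50,-1.3,0,0,0,0],[0,0,0,0,0,0],[0,0,0,0,0,0]]])

```text
time_s: 52.65
eef_pos: [0.4965, 0.37, 0.1415]
ee_rot: [-3.14, 0.002, 1.507]
contact_force: [0.1, 0.5, 0.4]
finger_gap: 0.004
gripper_force: 0.0
```

>>> jog_arm(moves=[[[0,0,30,0,0,0],[0,0,30,0,0,0],[0,0,19,0,0,0],[0,0,0,0,0,0],[0,0,0,0,0,0]]])

```text
time_s: 53.28
eef_pos: [0.4976, 0.3697, 0.0639]
ee_rot: [3.141, -0.0, 1.504]
contact_force: [0.0, 0.1, 0.1]
finger_gap: 0.0
gripper_force: 0.0
```

```bash
python3 chk.py
python3 - <<'E'
from h import *
plan(496.6,370.5,62,1.505)
E
```

```text
on shelf [ 42. -54.] [44. 65.] 0.2 z 70.2 [61. 62. 61.]
on shelf [43. 57.] [45. 64.] 1.5 z 70.3 [206. 227. 212.]
on shelf [-41. -53.] [44. 64.] 0.4 z 70.6 [ 85. 112. 165.]
t 53.33 pos [497.9 370.1  64.3] yaw [ 3.1402e+00 -9.0000e-04  1.5041e+00] F [0.6 0.  0.3] gap 0.001 q [ 0.57  0.55  1.62 -0.    0.97  0.64]
turn [ 0.0014 -0.0009 -0.0009]
shift [ 0.3 -1.3  2.3]
```

>>> jog_arm(moves=[[[-5,-0.6,1,0,0,0],[-8,-0.6,0,0,0,0],[-12,0,0,0,0,0],[-12,0,0,0,0,0],[-12,0,0,0,0,0],[-12,0,0,0,0,0],[-12,0,0,0,0,0],[-10,0,0,0,0,0]]])

```text
time_s: 54.32
eef_pos: [0.4914, 0.2895, 0.0632]
ee_rot: [3.139, -0.005, 1.504]
contact_force: [0.1, 8.4, 0.3]
finger_gap: -0.005
gripper_force: 3.7
```

>>> jog_arm(moves=[[[-8,0,0,0,0,0],[-6,0,0,0,0,0],[-2,0,0,0,0,0],[-0.5,0,0,0,0,0],[0,0,0,0,0,0],[0,0,0,0,0,0]]])

```text
time_s: 55.08
eef_pos: [0.4903, 0.2728, 0.0632]
ee_rot: [3.139, -0.004, 1.504]
contact_force: [0.3, 6.0, 1.3]
finger_gap: 0.001
gripper_force: 3.0
```

>>> jog_arm(moves=[[[-1,0,0,0,0,0],[0,0,0,0,0,0],[0,0,0,0,0,0]]])

```text
time_s: 55.45
eef_pos: [0.4902, 0.2724, 0.0632]
ee_rot: [3.139, -0.005, 1.504]
contact_force: [-0.4, 7.9, 1.0]
finger_gap: 0.001
gripper_force: 3.7
```

>>> jog_arm(moves=[[[8,0,0,0,0,0],[15,0,0,0,0,0],[15,0,0,0,0,0],[15,0,0,0,0,0],[15,0,0,0,0,0],[15,0,0,0,0,0],[15,0,0,0,0,0],[3.5,0,0,0,0,0]]])

```text
time_s: 56.45
eef_pos: [0.4952, 0.3719, 0.0615]
ee_rot: [-3.14, 0.002, 1.506]
contact_force: [-0.2, -0.3, 0.0]
finger_gap: -0.002
gripper_force: 0.0
```

>>> jog_arm(grip=0.72, moves=[[[0,0,-40,0,0,0],[0,0,-45,0,0,0],[-47,0,0,0,0,0],[-48,0,0,0,0,0],[-48,0,0,0,0,0],[-48,0,0,0,0,0],[-48,0,0,0,0,0],[-47,0,0,0,0,0]]])

```text
time_s: 57.45
eef_pos: [0.4753, 0.084, 0.1465]
ee_rot: [-3.139, 0.001, 1.505]
contact_force: [0.6, 0.0, -0.3]
finger_gap: 0.723
gripper_force: 0.0
```

>>> jog_arm(moves=[[[0,0,0,0,0,0],[0,0,25,0,0,0],[0,0,10,0,0,0],[0,0,0,0,0,0],[0,0,0,0,0,0]]])

```text
time_s: 58.08
eef_pos: [0.4773, 0.0867, 0.1125]
ee_rot: [3.141, 0.0, 1.506]
contact_force: [0.3, 0.1, 0.4]
finger_gap: 0.72
gripper_force: 0.0
```

```bash
python3 tile.py wrist
python3 - <<'E'
from h import *
plan(478.3,84,40.5,1.505)
c=cam('wrist'); P=pts(c)*1000; m=(P[:,:,2]>55)&(P[:,:,2]<66)&(P[:,:,0]>530)&(P[:,:,0]<700)&(P[:,:,1]>30); print('handle',np.percentile(P[m],[2,98],axis=0).round(1))
m=(abs(P[:,:,0]-487)<20)&(abs(P[:,:,1]-165)<30); print('magazine z hist',np.histogram(P[m][:,2],[0,18,30,36,44,50,60,95])[0])
E
```

```text
tile px 5750
along [-31.1  31.1] across [-22.   20.8] z 34.4 [125.  79.  68.]
[0.4775 0.0866 0.1127]
t 58.12 pos [477.5  86.6 112.7] yaw [ 3.1407e+00 -1.0000e-04  1.5055e+00] F [-0.5  0.1 -0.2] gap 0.721 q [ 0.09  0.34  1.87 -0.    0.93  0.16]
turn [ 0.0009 -0.0001  0.0005]
shift [-2.6  0.9 72.2]
handle [[585.   63.8  55.8]
 [609.2 128.4  63.5]]
magazine z hist [   0 1574   76  111  111  212 7972]
```

>>> jog_arm(moves=[[[-2.6,0.9,20,0,0,0],[0,0,30,0,0,0],[0,0,16,0,0,0],[0,0,6,0,0,0],[0,0,0,0,0,0],[0,0,0,0,0,0]]])

```text
time_s: 58.92
eef_pos: [0.4785, 0.0836, 0.041]
ee_rot: [3.14, -0.0, 1.505]
contact_force: [-0.1, 0.2, -0.2]
finger_gap: 0.718
gripper_force: 0.0
```

>>> jog_arm(grip=0.3, moves=[[[0,0,0,0,0,0],[0,0,0,0,0,0],[0,0,0,0,0,0],[0,0,0,0,0,0],[0,0,0,0,0,0]]])

```text
time_s: 59.55
eef_pos: [0.4784, 0.0836, 0.0413]
ee_rot: [3.14, -0.0, 1.505]
contact_force: [-2.1, 1.1, 6.3]
finger_gap: 0.493
gripper_force: 60.6
```

>>> jog_arm(moves=[[[0,0,-20,0,0,0],[0,0,-35,0,0,0],[0,0,-35,0,0,-0.102],[0,0,0,0,0,-0.102],[0,0,0,0,0,0],[0,0,0,0,0,0]]])

```text
time_s: 60.3
eef_pos: [0.4773, 0.0834, 0.1299]
ee_rot: [-3.141, -0.0, 1.707]
contact_force: [0.4, 0.3, -0.9]
finger_gap: 0.491
gripper_force: 61.3
```

```bash
python3 p.py -42 55
```

```text
t 60.3 pos [477.3  83.4 129.9] yaw [-3.1407 -0.      1.7071] F [ 0.4  0.3 -0.9] gap 0.491 q [ 0.09  0.31  1.85 -0.    0.98 -0.05]
turn [-0.0009 -0.     -0.0019]
shift [-2.422e+02 -5.650e+01 -1.000e-01]
shift [ 0.  -0.  53.2]
```

>>> jog_arm(moves=[[[-48.4,-11.3,0,0,0,0],[-48.4,-11.3,0,0,0,0],[-48.4,-11.3,0,0,0,0],[-48.5,-11.3,0,0,0,0],[-48.5,-11.3,0,0,0,-0.002],[0,0,0,0,0,0],[0,0,25,0,0,0],[0,0,18,0,0,0]]])

```text
time_s: 61.3
eef_pos: [0.4544, -0.1632, 0.0861]
ee_rot: [-3.14, -0.001, 1.709]
contact_force: [0.6, -0.1, 0.1]
finger_gap: 0.491
gripper_force: 61.3
```

>>> jog_arm(moves=[[[0,0,5.5,0,0,0],[0,0,0,0,0,0],[0,0,2,0,0,0],[0,0,1.2,0,0,0],[0,0,0,0,0,0],[0,0,0,0,0,0]]])

```text
time_s: 62.05
eef_pos: [0.4553, -0.1642, 0.0787]
ee_rot: [3.141, 0.0, 1.711]
contact_force: [-0.2, -0.1, -0.8]
finger_gap: 0.492
gripper_force: 61.3
```

>>> jog_arm(moves=[[[0,0,1,0,0,0],[0,0,0.7,0,0,0],[0,0,0,0,0,0],[0,0,0,0,0,0]]])

```text
time_s: 62.55
eef_pos: [0.4552, -0.1642, 0.0773]
ee_rot: [3.141, 0.0, 1.711]
contact_force: [-1.7, -0.0, 5.1]
finger_gap: 0.495
gripper_force: 61.9
```

>>> jog_arm(grip=0.66, moves=[[[0,0,0,0,0,0],[0,0,0,0,0,0],[0,0,0,0,0,0],[0,0,-20,0,0,0],[0,0,-50,0,0,0],[0,0,-50,0,0,0],[30,-5,-40,0,0,0]]])

```text
time_s: 63.42
eef_pos: [0.4475, -0.1364, 0.239]
ee_rot: [3.139, 0.002, 1.709]
contact_force: [0.5, 0.1, -0.1]
finger_gap: 0.663
gripper_force: 0.0
```

>>> jog_arm(moves=[[[50,0,0,0,0,0],[50,0,0,0,0,0],[50,0,0,0,0,0],[50,0,0,0,0,0],[50,0,0,0,0,0],[50,0,0,0,0,0],[0,0,0,0,0,0]]])

```text
time_s: 64.3
eef_pos: [0.4034, 0.1647, 0.2367]
ee_rot: [-3.142, -0.001, 1.716]
contact_force: [-0.1, -0.0, -0.1]
finger_gap: 0.663
gripper_force: 0.0
```

```bash
python3 chk.py
python3 - <<'E'
from h import *
c=cam('top'); save(c,'top9.png')
E
```

```text
on shelf [ 42. -54.] [44. 66.] 0.5 z 70.2 [57. 58. 56.]
on shelf [44. 57.] [47. 70.] 1.0 z 70.3 [195. 219. 201.]
on shelf [-41. -52.] [44. 68.] 0.2 z 70.3 [ 79. 104. 154.]
on shelf [-40.  55.] [47. 68.] 2.3 z 70.1 [178.  94.  74.]
```

View pics/top9.png

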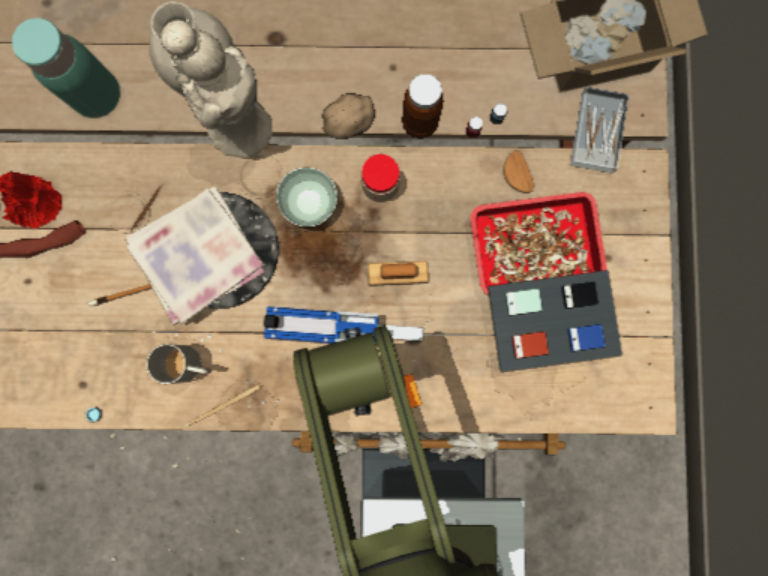

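The final view shows the four tiles flat and separate on the shelf at (523,301), (580,294), (532,345) and (588,337). The curls are in the tray, the scraper is upright at (398,272), the bystanders are unmoved and the stack is empty.

```bash
python3 -c "
from rig import arm
print(arm.finish_job())"
```

```text
the job is handed in; nothing more can be done
None
```

The job is handed in at about 64 s: all four curls are in the tray, the scraper stands upright clear of the tray, the dispenser is empty, and all four tiles (tile_4 was absent) lie flat and apart on the shelf.

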